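# Follow the scale of a test gauge with the fingertips to reset its drag hand

## Robot

A 6-joint arm with a two-finger parallel gripper is mounted at the origin on the work surface. World frame = base frame: x ahead of the robot, y to its left, z up, the work surface at z = 0. Lengths are in m, angles in rad, forces in N, time in s.
With the tool pointing down it reaches from about 0.425 to 0.95 m from the base axis. Payload 3.5 kg.
Tool frame: the origin (TCP) lies midway between the tips of the shut fingers; the grasp point (between the pads) lies 19 mm behind it; z points along the fingers, y is the line along which they close (so a half turn about z gives the same grasp; the last joint's range is limited). The gripper opens to 85 mm and grips with 20 to 120 N. Pads are 22 mm wide; open, the fingers measure 114 mm over their backs; the gripper's body (76 mm by 85 mm) begins 54 mm behind the grasp point. The pads swing forward as they close: fully open they stand 13 mm farther back than shut.
Start: joints at [-1.257, 0.286, 1.577, -0, 1.279, -0.15], TCP at [0.302, -0.604, 0.231] pointing down, gripper open.
Joint ranges: [-2.77, 2.77], [-0.9, 2.22], [0.21, 2.48], [-1.53, 4.67], [0.24, 2.81], [-2.84, 2.84]. Speed limits (rad/s): [2.79, 2.79, 3.14, 3.14, 3.14, 3.14].

## Interface

Orientations are given as a unit quaternion [x, y, z, w].
In Python, from plant import ctrl gives the robot as it stands.
- The arm moves only by the tool move_arm, never from a script. Its argument "plan" is a list of rows, each an object of numbers: "x", "y", "z": the shift along the tool's x, y, z in m; "yaw": the turn about the tool's z in rad; "fingers": the closure, from 0 (fully open) to 1 (shut). In form: [{"x": .., "y": .., "z": .., "yaw": .., "fingers": ..}, ...]. A call has 1 to 5 rows; each row is the pose to reach, as a shift and turn from the pose commanded when the call began, along the tool's axes at that moment; what a row does not reach only later rows make up. A row lasts 1/10 s, in which the tool goes at most 50 mm and 8.59 degrees, less where a joint would pass 70% of its speed; a pose out of reach is approached as far as the arm can. A call with a gripper value outside its range is refused whole. The fingers move at their own pace and stop on an object; "force" is the grip in N (left out, the last holds). Time passes only in rows, so rows that repeat a pose let the fingers close. It gives the time, the measured TCP pose, the force, the opening and the grip force at its end, in the units of the state.
- ctrl.get_state(): the state, without advancing time (a new reading comes with each control period).
- ctrl.read_camera(name): name is "side" or "top"; returns the picture (480x640x3 uint8, red, green, blue); there is no depth.
- ctrl.camera_model(name): a dict with "intrinsics" (3x3 intrinsics, pixels), "cam_to_world" (4x4, takes a point from camera to world coordinates). Camera axes: x right, y up, looking along -z (the intrinsics and any distortion apply to the point x, -y, -z); pixel columns grow to the right and rows downward; lengths in m; the calibration is good to about 2 mm. A picture is of the moment at which its call begins. camera_model takes no time and is no camera call.
- ctrl.sign_off(): hands the job in; it is judged then, once.
The state is a dict: "time": time; "qpos": joint angles; "dq": joint speeds; "joint_efforts": joint torques, N m; "eef_pos": TCP position; "tcp_rot": TCP orientation; "contact_force": force on the tool from outside, world axes, zero at the start; "wrist_torque": the same for the moment, N m; "opening": opening from 0.0 (shut) to 1.0 (fully open); "finger_force": force on a finger pad.
Only numpy, scipy, OpenCV 4.12 (cv2) and the standard library are available. Lean on these libraries where they do the work, as an engineer would, in place of code of your own. Each camera call takes 0.05 s, during which the arm holds its last target. There are 200 camera calls.

## Task

The cover is off the big test gauge that lies face up on the bench. With closed fingertips, gently and slowly push the red drag hand by its upright fin back down the scale, along the row of marks, until it points at the same reading as the black hand, then draw clear and leave it there. Do not pinch or press down on the fin, flick the hand, disturb the black hand, shift or lift the gauge, or knock anything else on the bench.

Things in the scene. Friction and masses are not known exactly. Their poses are not given: they have to be found in the camera images.
- gauge: round steel gauge, loose, face up, case 220 mm across, 1.8 kg, brass stem 47 mm long along its -x. Origin: centre of underside; z up through the pivot of both hands. White dial 37 mm, steel rim 44 mm above the origin. Black scale marks on a 270 degree arc, 87 to 99 mm from the centre; zero at +135 degrees in the gauge's frame (from x towards y), readings grow clockwise seen from above
- red_hand (a joint): angle of the red drag hand, rad, 0 at the scale's zero, growing clockwise from above up to 4.71 (direction in the gauge's frame = 2.356 - value). Light friction (0.04 N m, some 0.6 N at the fin); stays where left; passes above the black hand without touching it. Always starts at a reading at least 1.3 rad higher than the black hand
- black_hand (a joint): angle of the black hand, rad, counted like that of the red hand; turns easily if touched (0.03 N m)
- red_tip (a point): point of the red drag hand, 85 mm from the gauge's centre, 45.5 mm above the gauge's underside. The flat hand is 6 mm wide and its top is 47 mm above the underside; an upright red fin stands on it
- black_tip (a point): point of the black hand, 85 mm from the gauge's centre, 39.5 mm above the gauge's underside. The flat hand is 6 mm wide, its top 41 mm above the underside; a short, broader tail reaches 30 mm the other way from the centre
- fin_up: leaf of the upright red fin on the red hand, facing the higher readings (the side to push on): 45 to 85 mm from the gauge's centre, 4 mm thick, from 47 to 77 mm above the gauge's underside. Both leaves make a fin 8 mm thick, centred over the hand. Origin: centre of the leaf's underside, 65 mm from the gauge's centre, x outward along the hand
- fin_down: the other leaf of the fin, equal in size, that faces the lower readings. Origin at the centre of its underside
- cover: the gauge's cover taken off: steel ring with glass, 224 mm across, 16 mm high, lying flat; to be left alone. Origin at centre of underside
- adapter: small brass screw adapter standing near the gauge, 28 mm across, 36 mm high; to be left alone. Origin at centre of underside
- coupling: steel coupling with a blue cap standing near the gauge, 34 mm across, 34 mm high; to be left alone. Origin at centre of underside
- screwdriver: orange-handled screwdriver, 180 mm long, about 30 mm high, lying beyond the gauge; to be left alone
- leak_bottle: small white bottle with red cap, 44 mm across, 85 mm high; to be left alone. Origin at centre of underside
- meter: yellow hand meter lying flat, 150 x 78 x 34 mm; to be left alone. Origin at centre of underside
- tray: empty blue parts tray, 100 x 140 x 30 mm; to be left alone. Origin at centre of underside

How it is judged:
By the outcome, as a careful person would: the job done as asked, in the order asked, and still so for the second after the job is handed in, with the robot touching nothing.
It also fails if it takes over 54 s, if anything falls off the work surface, if the arm or the gripper's body presses on something with over 40 N, if the wrist force passes 120 N, or if a joint passes its speed limit or range.

## Working session

There is one attempt and no reset: what is moved stays moved. The work goes in short steps, Python scripts to look and compute and a tool call to move; the robot and the scene stay as the last step left them, time stands still between calls to the robot, and variables do not carry over. Pictures are saved under pics/ and viewed, at most 11 in all, crops included, and the job is handed in when it is done.

Besides the shell and the picture viewer there is one more tool, called after "Request:" as name([rows], argument=value, ...), one row to a line, values as JSON. move_arm: Moves the arm, as the interface text tells. Its arguments: {"type":"object","properties":{"plan":{"type":"array"},"force":{"type":"number"}},"required":["plan"]}

```bash
mkdir -p pics; python3 - <<'E'
from plant import ctrl
import cv2
for n in("top","side"):
    im=ctrl.read_camera(n); cv2.imwrite(f"pics/{n}0.png",im[:,:,::-1])
    m=ctrl.camera_model(n); print(n,m)
s=ctrl.get_state(); print(s)
E
```

```text
top {'intrinsics': array([[563.77912027,   0.        , 324.3857849 ],
       [  0.        , 563.77912027, 240.0626126 ],
       [  0.        ,   0.        ,   1.        ]]), 'cam_to_world': array([[-0.00377327,  0.9887152 , -0.14975988,  0.35292705],
       [-0.99998473, -0.00433539, -0.00342721, -0.0137289 ],
       [-0.00403781,  0.14974466,  0.98871646,  1.47114365],
       [ 0.        ,  0.        ,  0.        ,  1.        ]])}
side {'intrinsics': array([[542.74810479,   0.        , 314.36629242],
       [  0.        , 542.74810479, 238.19932257],
       [  0.        ,   0.        ,   1.        ]]), 'cam_to_world': array([[-0.84713493,  0.36994118, -0.38145239,  0.0865994 ],
       [-0.53132898, -0.57998039,  0.61750486,  0.74422134],
       [ 0.00720557,  0.72578665,  0.68788212,  0.90834494],
       [ 0.        ,  0.        ,  0.        ,  1.        ]])}
{'time': 0.1, 'qpos': array([-1.25697726e+00,  2.87167493e-01,  1.57804116e+00, -1.33348086e-06,
        1.27861525e+00, -1.49996044e-01]), 'dq': array([-0.0004078 , -0.00105313, -0.00283675,  0.00152528, -0.00105546,
        0.00082918]), 'joint_efforts': array([-7.25543650e-04, -4.07297230e+01, -2.93700171e+01, -1.81828841e-04,
        3.42165942e-03, -1.07033188e-05]), 'eef_pos': array([ 0.30181083, -0.60309411,  0.2300195 ]), 'tcp_rot': array([ 9.73229094e-01,  2.29834473e-01, -9.19164900e-05, -1.11183208e-03]), 'contact_force': array([-0.19422225, -0.48445187,  0.5340905 ]), 'wrist_torque': array([0.04279762, 0.010853  , 0.05935642]), 'finger_force': 0.0, 'opening': 0.9975688769749483}
```

View pics/top0.png

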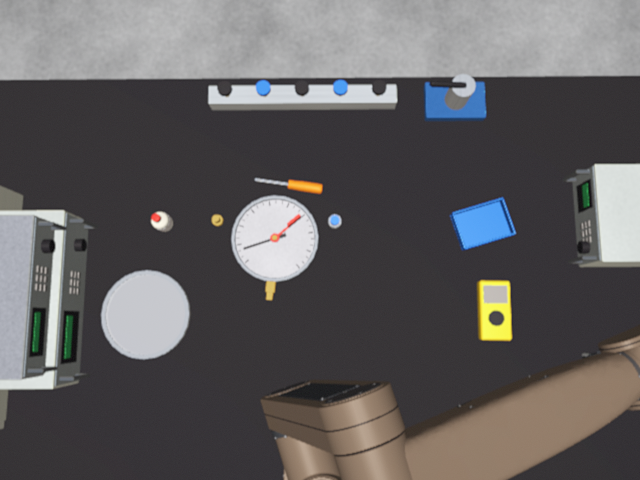

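View pics/side0.png

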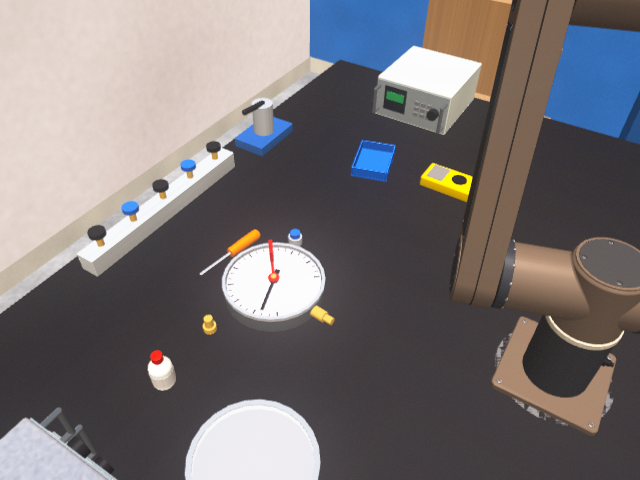

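```bash
cat > h.py <<'E'
import numpy as np, cv2
from plant import ctrl
def ray(n,px,z):
    m=ctrl.camera_model(n);K=m["intrinsics"];T=m["cam_to_world"]
    px=np.atleast_2d(px).astype(float)
    d=np.c_[(px[:,0]-K[0,2])/K[0,0],-(px[:,1]-K[1,2])/K[1,1],-np.ones(len(px))]@T[:3,:3].T
    o=T[:3,3]; return (o+d*((z-o[2])/d[:,2])[:,None])[:,:2]
def pix(n,P):
    m=ctrl.camera_model(n);K=m["intrinsics"];T=m["cam_to_world"]
    p=(np.atleast_2d(P)-T[:3,3])@T[:3,:3]
    return np.c_[K[0,0]*p[:,0]/-p[:,2]+K[0,2],-K[1,1]*p[:,1]/-p[:,2]+K[1,2]]
# rectify the plane at height z about c to a picture: 4 px/mm is too big, s px per mm
def rect(n,im,c,z,s=2.5,r=.12):
    w=np.array([[c[0]+a*r,c[1]+b*r,z] for a,b in((1,1),(1,-1),(-1,-1),(-1,1))])
    N=2*r*1000*s
    H=cv2.getPerspectiveTransform(pix(n,w).astype(np.float32),np.float32([[0,0],[N,0],[N,N],[0,N]]))
    return cv2.warpPerspective(im,H,(int(N),int(N)),flags=cv2.INTER_CUBIC)
E
python3 - <<'E'
from h import *
for n,seed in(("top",(275,238)),("side",(273,280))):
    im=cv2.imread(f"pics/{n}0.png")
    hsv=cv2.cvtColor(im,cv2.COLOR_BGR2HSV)
    # rim: bright region
    g=((hsv[...,2]>120)&(hsv[...,1]<60)).astype(np.uint8)
    k,l,st,ce=cv2.connectedComponentsWithStats(g)
    i=[j for j in range(1,k) if np.hypot(*(ce[j]-seed))<25 and st[j,4]>1000]
    for j in i:
        cn=max(cv2.findContours((l==j).astype(np.uint8),cv2.RETR_EXTERNAL,cv2.CHAIN_APPROX_NONE)[0],key=len)
        p=ray(n,cn[:,0],.044 if n=="top" else .044)
        print(n,st[j],cv2.minEnclosingCircle(p.astype(np.float32)*1000))
    b,gr,r=[im[...,q].astype(int) for q in range(3)]
    red=((r>120)&(gr<90)&(b<90)).astype(np.uint8)
    k,l,st,ce=cv2.connectedComponentsWithStats(red)
    for j in range(1,k): 
        if np.hypot(*(ce[j]-seed))<50: print(n,"red",st[j],ce[j])
im=cv2.imread("pics/top0.png");c=ray("top",(275,238),.04)[0];print(c)
A=rect("top",im,c,.0395,1.65); B=rect("side",cv2.imread("pics/side0.png"),c,.0395,1.65)
cv2.imwrite("pics/rect.png",np.hstack([A,B]))
E
```

```text
top [ 231  195   88   87 5743] ((576.3671875, 119.38265991210938), 112.45099639892578)
top red [288 216  12  11  25] [293.36 221.16]
top red [279 235   2   2   3] [279.33333333 235.33333333]
side [ 222  233  104   89 6369] ((574.71337890625, 103.6411361694336), 133.00936889648438)
side red [259 235   2   3   3] [259.66666667 236.        ]
side red [255 239   3   3   3] [256. 240.]
side red [268 239  10  44 124] [271.56451613 260.5       ]
side red [252 242   2   2   2] [252.5 242.5]
side red [248 244   3   3   3] [249. 245.]
side red [242 247   5   4   5] [244.  248.6]
side red [234 254   3   2   3] [235.         254.66666667]
side red [230 256   1   1   1] [230. 256.]
[0.57561832 0.11812292]
```

View pics/rect.png

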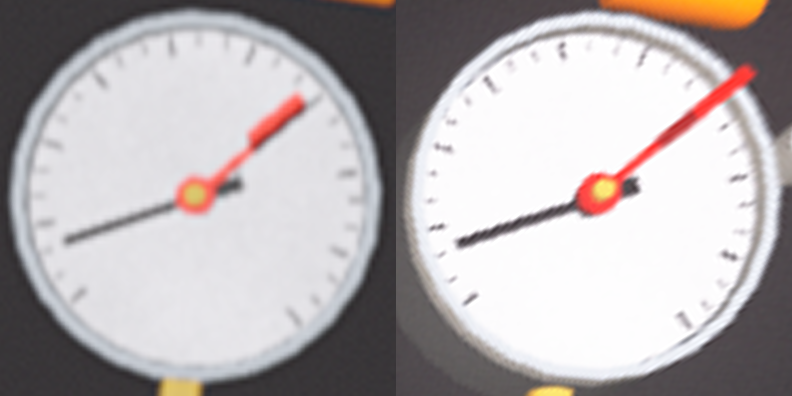

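```bash
cat >> h.py <<'E'
C0=np.array([.5756,.1181]); S=4
def toW(p,c=C0,s=S,r=.12): p=np.atleast_2d(p); return np.c_[c[0]+r-(p[:,1]+.5)/s/1000, c[1]+r-(p[:,0]+.5)/s/1000]
def line(m):
    ys,xs=np.nonzero(m); w=toW(np.c_[xs,ys]); vx,vy,x0,y0=cv2.fitLine((w*1000).astype(np.float32),cv2.DIST_HUBER,0,.01,.01).ravel()
    return w,np.array([vx,vy]),np.array([x0,y0])
def black(n,im,c):
    g=cv2.cvtColor(rect(n,im,C0,.0405,S),cv2.COLOR_BGR2HSV)
    W=toW(np.c_[np.tile(np.arange(960),960),np.repeat(np.arange(960),960)]).reshape(960,960,2)
    R=np.hypot(*(np.moveaxis(W,2,0)-c[:,None,None]))
    m=((g[...,2]<110)&(R<.086)&(R>.014)).astype(np.uint8)
    k,l,st,ce=cv2.connectedComponentsWithStats(m)
    j=1+np.argmax(st[1:,4]); w,d,p=line(l==j)
    d*=np.sign(d@(w.mean(0)-c)); q=c*1000-p; off=d[0]*q[1]-d[1]*q[0]
    return np.degrees(np.arctan2(d[1],d[0])),off,np.hypot(*(w-c).T).max(),st[j,4], np.degrees(np.arctan2(*(w[np.hypot(*(w-c).T)>.07].mean(0)-c)[::-1]))
def redm(n,im,z,c,rmin,rmax):
    g=rect(n,im,C0,z,S).astype(int); b,gr,r=[g[...,q] for q in range(3)]
    m=(r>130)&(r-gr>90)&(r-b>90)
    ys,xs=np.nonzero(m); w=toW(np.c_[xs,ys]); R=np.hypot(*(w-c).T); return w[(R>rmin)&(R<rmax)]
E
python3 - <<'E'
from h import *
im={n:cv2.imread(f"pics/{n}0.png") for n in("top","side")}
for n in im:
    g=cv2.cvtColor(rect(n,im[n],C0,.044,S),cv2.COLOR_BGR2GRAY)
    # outer rim radius along rays: last strong bright->dark crossing
    P=cv2.warpPolar(g,(480,720),(480,480),480,cv2.WARP_POLAR_LINEAR).astype(int)
    pts=[]
    for i in range(720):
        d=P[i,400:470]; j=np.argmin(np.diff(cv2.GaussianBlur(d.astype(np.float32)[None],(9,1),0)[0]))+400.5
        pts.append((479.5+j*np.cos(i*np.pi/360),479.5+j*np.sin(i*np.pi/360)))
    w=toW(np.array(pts))*1000
    a=np.ones(len(w),bool)
    for _ in range(8):
        s=np.linalg.lstsq(np.c_[2*w[a],np.ones(a.sum())],(w[a]**2).sum(1),rcond=None)[0]
        R=np.sqrt(s[2]+s[0]**2+s[1]**2); e=np.hypot(*(w-s[:2]).T)-R; a=abs(e)<max(1.,1.5*e[a].std())
    print(n,s[:2],R,a.sum())
    # stem
    hs=cv2.cvtColor(rect(n,im[n],C0,.02,2,.18),cv2.COLOR_BGR2HSV)
    m=(hs[...,0]>14)&(hs[...,0]<32)&(hs[...,1]>100)&(hs[...,2]>90); m[:480]=0
    ys,xs=np.nonzero(m); print(" stem",toW(np.array([[xs.mean(),ys.mean()]]),s=2,r=.18)*1000,len(xs))
c=np.array([.576,.1185])
for n in im:
    print(n,"black",black(n,im[n],c))
w=redm("top",im["top"],.077,c,.04,.1); t=w[np.argmax(np.hypot(*(w-c).T))]
for z in(.047,.062,.077):
    w=redm("top",im["top"],z,c,.04,.1); print("red top",z,np.degrees(np.arctan2(*(w.mean(0)-c)[::-1])),np.hypot(*(w-c).T).max())
E
```

```text
top [576.26616595 119.34542359] 111.87513080006867 596
 stem [[443.30037847 132.24833894]] 4756
side [574.40427359 120.57281823] 110.71501841394458 659
 stem [[443.98853448 133.94681034]] 5800
top black (np.float32(-68.01759), np.float64(1.4299259884976436), np.float64(0.026503325263068443), np.int32(765), np.float64(nan))
side black (np.float32(108.22475), np.float64(-1.111671065943483), np.float64(0.0859992805202462), np.int32(4330), np.float64(109.07296265717058))
red top 0.047 -46.65156544990657 0.08611301440548931
red top 0.062 -49.03919816936706 0.08464618272550754
red top 0.077 -51.49765392729683 0.08322755703491487h.py:31: RuntimeWarning: Mean of empty slice.
  return np.degrees(np.arctan2(d[1],d[0])),off,np.hypot(*(w-c).T).max(),st[j,4], np.degrees(np.arctan2(*(w[np.hypot(*(w-c).T)>.07].mean(0)-c)[::-1]))
  ret = um.true_divide(
```

The top view shows the gauge at about (275,238), the red hand pointing up-right and the black hand pointing left at about 108° in the world frame. I'll push the fin counter-clockwise over about 158°, and start by moving above the gauge with the fingers shut.

Request:
move_arm([
  {"x":0.03,"y":-0.025,"fingers":1},
  {"x":0.067,"y":-0.055,"fingers":1},
  {"x":0.104,"y":-0.085,"fingers":1},
  {"x":0.141,"y":-0.116,"fingers":1},
  {"x":0.178,"y":-0.146,"fingers":1},
])

```text
validation failed for argument at $.pl...
```

Request:
move_arm([
  {"x":0.037,"y":-0.03,"fingers":1},
  {"x":0.074,"y":-0.061,"fingers":1},
  {"x":0.111,"y":-0.091,"fingers":1},
  {"x":0.148,"y":-0.121,"fingers":1},
  {"x":0.185,"y":-0.152,"fingers":1},
])

```text
validation failed for argument at $.pl...
```

Request:
move_arm([
  {"x":0.03,"y":-0.025,"yaw":-0.06,"fingers":1},
  {"x":0.06,"y":-0.049,"yaw":-0.12,"fingers":1},
  {"x":0.08,"y":-0.066,"yaw":-0.18,"fingers":1},
  {"x":0.1,"y":-0.082,"yaw":-0.234,"fingers":1},
  {"x":0.1,"y":-0.082,"yaw":-0.234,"fingers":1},
])

```text
validation failed for argument at $.pl...
```

```bash
python3 - <<'E'
from h import *
im={}
for n in("top","side"):
    im[n]=ctrl.read_camera(n)[:,:,::-1].copy(); cv2.imwrite(f"pics/{n}1.png",im[n])
s=ctrl.get_state(); q=s["tcp_rot"]; print(s["time"],s["eef_pos"],np.degrees(2*np.arctan2(q[1],q[0])),q,s["opening"],s["contact_force"])
c=np.array([.5755,.1197])
i0=cv2.imread("pics/side0.png")
cv2.imwrite("pics/v1.png",np.hstack([cv2.resize(im["top"][130:330,180:380],(400,400)),cv2.resize(im["side"][150:350,180:380],(400,400))]))
E
```

```text
0.2 [ 0.30185637 -0.60328939  0.23042666] 26.574183897487416 [ 9.73230399e-01  2.29830421e-01 -5.71176000e-05 -7.51176886e-04] 1.0006577140863113 [-0.05310768  0.34838147 -0.02871307]
```

View pics/v1.png

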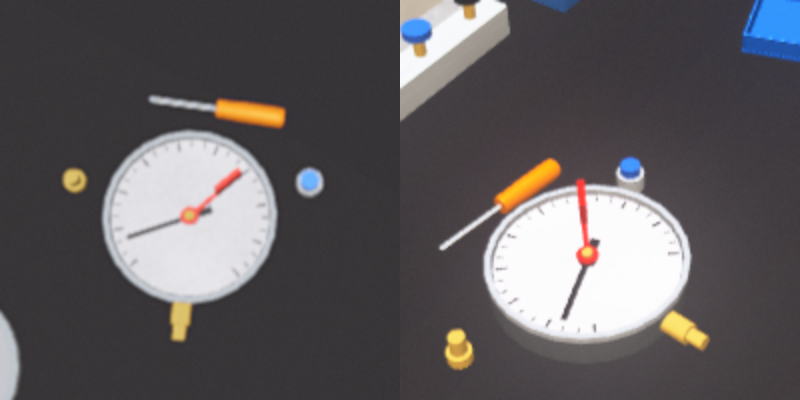

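The arm didn't move. The scene is unchanged, and the plan rows probably need every field, so I'll retry with complete rows.

Request:
move_arm([
  {"x":0.03,"y":-0.025,"z":0.0,"yaw":0.0,"fingers":1.0},
  {"x":0.067,"y":-0.055,"z":0.0,"yaw":0.0,"fingers":1.0},
  {"x":0.104,"y":-0.085,"z":0.0,"yaw":0.0,"fingers":1.0},
  {"x":0.141,"y":-0.116,"z":0.0,"yaw":0.0,"fingers":1.0},
  {"x":0.178,"y":-0.146,"z":0.0,"yaw":0.0,"fingers":1.0},
])

```text
time: 0.7
eef_pos: [0.3962, -0.3916, 0.2311]
tcp_rot: [0.973, 0.23, 0.0, -0.0]
contact_force: [1.3, -0.4, -0.5]
opening: 0.141
finger_force: 0.0
```

Request:
move_arm([
  {"x":0.037,"y":-0.03,"z":0.0,"yaw":0.0,"fingers":1.0},
  {"x":0.074,"y":-0.061,"z":0.0,"yaw":0.0,"fingers":1.0},
  {"x":0.111,"y":-0.091,"z":0.0,"yaw":0.0,"fingers":1.0},
  {"x":0.148,"y":-0.121,"z":0.0,"yaw":0.0,"fingers":1.0},
  {"x":0.185,"y":-0.152,"z":0.0,"yaw":0.0,"fingers":1.0},
])

```text
time: 1.2
eef_pos: [0.4937, -0.1729, 0.2314]
tcp_rot: [0.973, 0.23, 0.0, 0.0]
contact_force: [0.9, -0.9, 0.8]
opening: -0.002
finger_force: 0.0
```

Request:
move_arm([
  {"x":0.03,"y":-0.025,"z":0.0,"yaw":-0.06,"fingers":1.0},
  {"x":0.06,"y":-0.049,"z":0.0,"yaw":-0.12,"fingers":1.0},
  {"x":0.08,"y":-0.066,"z":0.0,"yaw":-0.18,"fingers":1.0},
  {"x":0.1,"y":-0.082,"z":0.0,"yaw":-0.234,"fingers":1.0},
  {"x":0.1,"y":-0.082,"z":0.0,"yaw":-0.234,"fingers":1.0},
])

```text
time: 1.7
eef_pos: [0.5466, -0.0542, 0.2311]
tcp_rot: [0.939, 0.344, 0.0, -0.0]
contact_force: [-0.8, -0.3, 0.5]
opening: -0.003
finger_force: 0.0
```

```bash
cat >> h.py <<'E'
C=np.array([.5755,.1197])
def rep(th):
    s=ctrl.get_state(); q=s["tcp_rot"]; psi=np.degrees(2*np.arctan2(q[1],q[0]))
    p=s["eef_pos"]; u=np.array([np.cos(np.radians(th)),np.sin(np.radians(th))]); d=p[:2]-C
    print("t %.1f"%s["time"],"tcp",p.round(4),"psi %.1f"%psi,"f",s["contact_force"].round(1),"radial %.1f tang %.1f mm"%(d@u*1000,(u[0]*d[1]-u[1]*d[0])*1000),"open %.2f"%s["opening"],"polar %.1f"%np.degrees(np.arctan2(d[1],d[0])))
E
python3 - <<'E'
from h import *
rep(-50)
# red hand by its line in the top view: hub + flat hand near z=.047; the fin's lines
i0=cv2.imread("pics/top1.png")
for z in(.047,.077):
    w=redm("top",i0,z,C,.05,.1); v=cv2.fitLine((w*1000).astype(np.float32),cv2.DIST_HUBER,0,.01,.01).ravel(); print(z,np.degrees(np.arctan2(v[1],v[0])),w.mean(0))
w=redm("top",i0,.047,C,.016,.04);m=w.mean(0)-C;print("hand",np.degrees(np.arctan2(m[1],m[0])),len(w))
E
```

```text
t 1.7 tcp [ 0.5466 -0.0542  0.2311] psi 40.2 f [-0.8 -0.3  0.5] radial 114.7 tang -133.9 mm open -0.00 polar -99.4
0.047 -50.15471 [0.62218304 0.06974972]
0.077 -50.12062 [0.61712471 0.06723329]
hand -51.38160152053955 1753
```

Request:
move_arm([
  {"x":0.033,"y":-0.017,"z":0.0,"yaw":0.0,"fingers":1.0},
  {"x":0.066,"y":-0.034,"z":0.0,"yaw":0.0,"fingers":1.0},
  {"x":0.099,"y":-0.05,"z":0.0,"yaw":0.0,"fingers":1.0},
  {"x":0.099,"y":-0.05,"z":0.03,"yaw":0.0,"fingers":1.0},
  {"x":0.099,"y":-0.05,"z":0.06,"yaw":0.0,"fingers":1.0},
])

```text
time: 2.2
eef_pos: [0.5908, 0.0454, 0.1718]
tcp_rot: [0.94, 0.342, 0.001, 0.001]
contact_force: [-0.3, 0.1, -0.6]
opening: -0.002
finger_force: 0.0
```

Request:
move_arm([
  {"x":0.0,"y":0.0,"z":0.02,"yaw":0.0,"fingers":1.0},
  {"x":0.0,"y":0.0,"z":0.035,"yaw":0.0,"fingers":1.0},
  {"x":0.0,"y":0.0,"z":0.05,"yaw":0.0,"fingers":1.0},
  {"x":0.0,"y":0.0,"z":0.055,"yaw":0.0,"fingers":1.0},
  {"x":0.0,"y":0.0,"z":0.055,"yaw":0.0,"fingers":1.0},
])

```text
time: 2.7
eef_pos: [0.5896, 0.0449, 0.1158]
tcp_rot: [0.94, 0.342, -0.0, -0.0]
contact_force: [-0.1, -0.2, 1.2]
opening: 0.001
finger_force: 0.0
```

```bash
python3 - <<'E'
from h import *
rep(-50.2)
im=ctrl.read_camera("side")[:,:,::-1]; t=ctrl.read_camera("top")[:,:,::-1]
cv2.imwrite("pics/v2.png",np.hstack([cv2.resize(t[130:330,180:380],(400,400)),cv2.resize(im[150:350,180:380],(400,400))]))
E
```

```text
t 2.7 tcp [0.5896 0.0449 0.1158] psi 40.0 f [-0.1 -0.2  1.2] radial 66.5 tang -37.1 mm open 0.00 polar -79.3
```

View pics/v2.png

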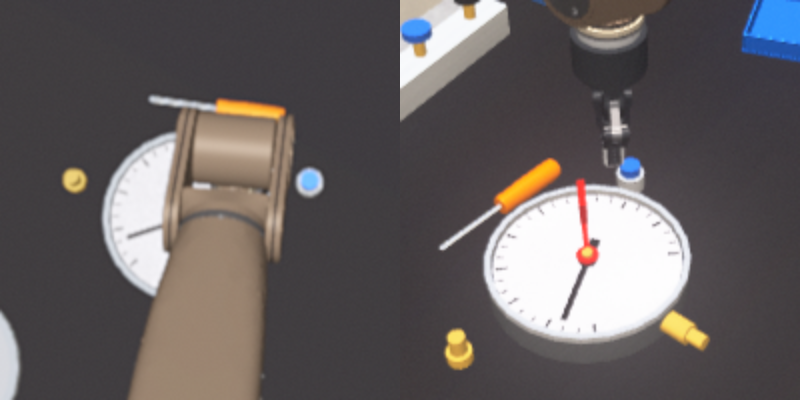

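The side view shows the shut fingertips at (612,163) of the crop. They are behind the fin on its higher-reading side and clear of it, so I'll descend.

Request:
move_arm([
  {"x":0.0,"y":-0.001,"z":0.015,"yaw":0.0,"fingers":1.0},
  {"x":0.0,"y":-0.001,"z":0.03,"yaw":0.0,"fingers":1.0},
  {"x":0.0,"y":-0.001,"z":0.045,"yaw":0.0,"fingers":1.0},
  {"x":0.0,"y":-0.001,"z":0.055,"yaw":0.0,"fingers":1.0},
  {"x":0.0,"y":-0.001,"z":0.059,"yaw":0.0,"fingers":1.0},
])

```text
time: 3.3
eef_pos: [0.5878, 0.0461, 0.0549]
tcp_rot: [0.94, 0.342, -0.002, -0.001]
contact_force: [-0.2, 0.5, 0.5]
opening: -0.002
finger_force: 0.0
```

Request:
move_arm([
  {"x":0.003,"y":0.0,"z":0.0,"yaw":0.0,"fingers":1.0},
  {"x":0.006,"y":0.0,"z":0.0,"yaw":0.0,"fingers":1.0},
  {"x":0.009,"y":0.0,"z":0.0,"yaw":0.0,"fingers":1.0},
  {"x":0.012,"y":0.0,"z":0.0,"yaw":0.0,"fingers":1.0},
  {"x":0.014,"y":0.0,"z":0.0,"yaw":0.0,"fingers":1.0},
])

```text
time: 3.8
eef_pos: [0.6005, 0.0552, 0.0579]
tcp_rot: [0.94, 0.342, 0.001, 0.0]
contact_force: [-0.5, -0.3, 0.1]
opening: 0.002
finger_force: 0.0
```

```bash
python3 - <<'E'
from h import *
rep(-50.2)
im=ctrl.read_camera("side")[:,:,::-1]; cv2.imwrite("pics/side2.png",im)
cv2.imwrite("pics/v3.png",cv2.resize(im[170:320,200:350],(600,600),interpolation=cv2.INTER_CUBIC))
E
```

```text
t 3.8 tcp [0.6005 0.0552 0.0579] psi 40.0 f [-0.5 -0.3  0.1] radial 65.6 tang -22.0 mm open 0.00 polar -68.8
```

View pics/v3.png

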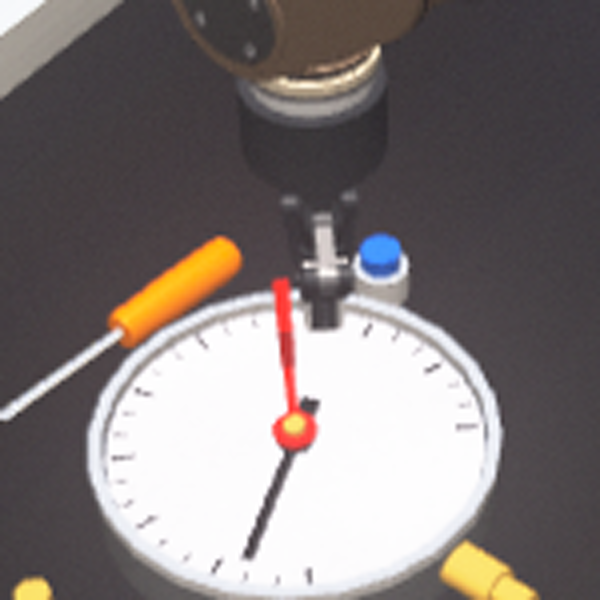

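Next I close the gap and begin the arc, which is the same small arc repeated in tool axes.

Request:
move_arm([
  {"x":0.0015,"y":0.0,"z":0.0,"yaw":0.0,"fingers":1.0},
  {"x":0.003,"y":0.0,"z":0.0,"yaw":0.0,"fingers":1.0},
  {"x":0.0045,"y":0.0,"z":0.0,"yaw":0.0,"fingers":1.0},
  {"x":0.006,"y":0.0,"z":0.0,"yaw":0.0,"fingers":1.0},
  {"x":0.007,"y":0.0,"z":0.0,"yaw":0.0,"fingers":1.0},
])

```text
time: 4.35
eef_pos: [0.6054, 0.0596, 0.0573]
tcp_rot: [0.94, 0.342, 0.0, -0.0]
contact_force: [0.3, -0.2, -0.1]
opening: -0.001
finger_force: 0.0
```

Request:
move_arm([
  {"x":0.0013,"y":0.0003,"z":0.0,"yaw":-0.02,"fingers":1.0},
  {"x":0.0026,"y":0.0005,"z":0.0,"yaw":-0.04,"fingers":1.0},
  {"x":0.0039,"y":0.0008,"z":0.0,"yaw":-0.06,"fingers":1.0},
  {"x":0.0052,"y":0.001,"z":0.0,"yaw":-0.08,"fingers":1.0},
  {"x":0.0066,"y":0.0012,"z":0.0,"yaw":-0.1,"fingers":1.0},
])

```text
time: 4.85
eef_pos: [0.6111, 0.0629, 0.0573]
tcp_rot: [0.921, 0.389, -0.0, -0.0]
contact_force: [-0.3, -0.5, -0.2]
opening: -0.002
finger_force: 0.3
```

Request:
move_arm([
  {"x":0.0013,"y":0.0003,"z":0.0,"yaw":-0.02,"fingers":1.0},
  {"x":0.0026,"y":0.0005,"z":0.0,"yaw":-0.04,"fingers":1.0},
  {"x":0.0039,"y":0.0008,"z":0.0,"yaw":-0.06,"fingers":1.0},
  {"x":0.0052,"y":0.001,"z":0.0,"yaw":-0.08,"fingers":1.0},
  {"x":0.0066,"y":0.0012,"z":0.0,"yaw":-0.1,"fingers":1.0},
])

```text
time: 5.35
eef_pos: [0.6167, 0.0667, 0.0573]
tcp_rot: [0.901, 0.435, 0.0, 0.0]
contact_force: [-0.7, -0.5, 1.0]
opening: 0.004
finger_force: 0.3
```

```bash
python3 - <<'E'
from h import *
rep(-50.2+11.5)
im=ctrl.read_camera("side")[:,:,::-1]; cv2.imwrite("pics/side3.png",im)
cv2.imwrite("pics/v4.png",cv2.resize(im[170:320,200:350],(600,600),interpolation=cv2.INTER_CUBIC))
E
```

```text
t 5.3 tcp [0.6167 0.0667 0.0573] psi 51.5 f [-0.7 -0.5  1. ] radial 65.2 tang -15.6 mm open 0.00 polar -52.2
```

View pics/v4.png

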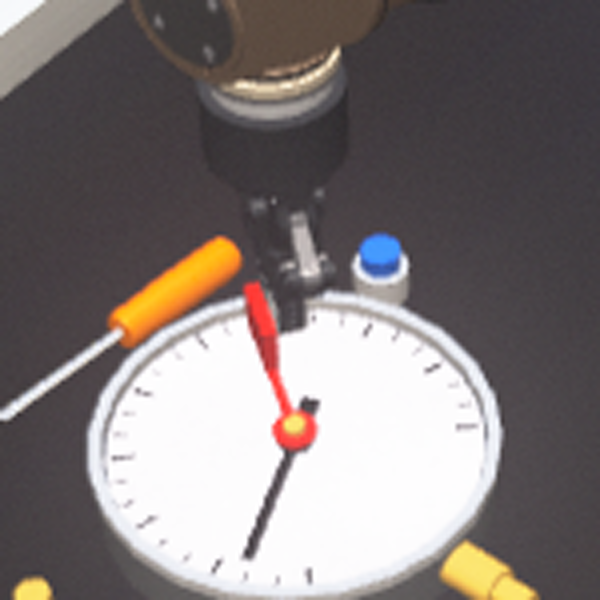

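The finger is in contact at a tangential offset of about -15 mm as expected, the red hand is following, and the gauge has not moved. I'll keep going.

Request:
move_arm([
  {"x":0.0013,"y":0.0003,"z":0.0,"yaw":-0.02,"fingers":1.0},
  {"x":0.0026,"y":0.0005,"z":0.0,"yaw":-0.04,"fingers":1.0},
  {"x":0.0039,"y":0.0008,"z":0.0,"yaw":-0.06,"fingers":1.0},
  {"x":0.0052,"y":0.001,"z":0.0,"yaw":-0.08,"fingers":1.0},
  {"x":0.0066,"y":0.0012,"z":0.0,"yaw":-0.1,"fingers":1.0},
])

```text
time: 5.9
eef_pos: [0.6217, 0.0712, 0.0573]
tcp_rot: [0.878, 0.479, 0.0, 0.0]
contact_force: [-0.2, 1.1, 0.1]
opening: 0.005
finger_force: 0.3
```

Request:
move_arm([
  {"x":0.0013,"y":0.0003,"z":0.0,"yaw":-0.02,"fingers":1.0},
  {"x":0.0026,"y":0.0005,"z":0.0,"yaw":-0.04,"fingers":1.0},
  {"x":0.0039,"y":0.0008,"z":0.0,"yaw":-0.06,"fingers":1.0},
  {"x":0.0052,"y":0.001,"z":0.0,"yaw":-0.08,"fingers":1.0},
  {"x":0.0066,"y":0.0012,"z":0.0,"yaw":-0.1,"fingers":1.0},
])

```text
time: 6.4
eef_pos: [0.6263, 0.0761, 0.0573]
tcp_rot: [0.853, 0.522, 0.0, 0.0]
contact_force: [1.5, -0.1, -0.2]
opening: -0.003
finger_force: 0.3
```

Request:
move_arm([
  {"x":0.0013,"y":0.0003,"z":0.0,"yaw":-0.02,"fingers":1.0},
  {"x":0.0026,"y":0.0005,"z":0.0,"yaw":-0.04,"fingers":1.0},
  {"x":0.0039,"y":0.0008,"z":0.0,"yaw":-0.06,"fingers":1.0},
  {"x":0.0052,"y":0.001,"z":0.0,"yaw":-0.08,"fingers":1.0},
  {"x":0.0066,"y":0.0012,"z":0.0,"yaw":-0.1,"fingers":1.0},
])

```text
time: 6.9
eef_pos: [0.6304, 0.0814, 0.0574]
tcp_rot: [0.825, 0.564, 0.0, 0.0]
contact_force: [-0.4, -1.2, 0.6]
opening: 0.002
finger_force: 0.3
```

Request:
move_arm([
  {"x":0.0013,"y":0.0003,"z":0.0,"yaw":-0.02,"fingers":1.0},
  {"x":0.0026,"y":0.0005,"z":0.0,"yaw":-0.04,"fingers":1.0},
  {"x":0.0039,"y":0.0008,"z":0.0,"yaw":-0.06,"fingers":1.0},
  {"x":0.0052,"y":0.001,"z":0.0,"yaw":-0.08,"fingers":1.0},
  {"x":0.0066,"y":0.0012,"z":0.0,"yaw":-0.1,"fingers":1.0},
])

```text
time: 7.4
eef_pos: [0.6339, 0.0871, 0.0574]
tcp_rot: [0.796, 0.605, 0.0, 0.0]
contact_force: [0.5, -0.6, -0.4]
opening: -0.002
finger_force: 0.3
```

Request:
move_arm([
  {"x":0.0013,"y":0.0003,"z":0.0,"yaw":-0.02,"fingers":1.0},
  {"x":0.0026,"y":0.0005,"z":0.0,"yaw":-0.04,"fingers":1.0},
  {"x":0.0039,"y":0.0008,"z":0.0,"yaw":-0.06,"fingers":1.0},
  {"x":0.0052,"y":0.001,"z":0.0,"yaw":-0.08,"fingers":1.0},
  {"x":0.0066,"y":0.0012,"z":0.0,"yaw":-0.1,"fingers":1.0},
])

```text
time: 7.9
eef_pos: [0.6368, 0.0932, 0.0574]
tcp_rot: [0.765, 0.644, 0.0, 0.0]
contact_force: [0.3, -0.7, 0.1]
opening: -0.003
finger_force: 0.3
```

Request:
move_arm([
  {"x":0.0013,"y":0.0003,"z":0.0,"yaw":-0.02,"fingers":1.0},
  {"x":0.0026,"y":0.0005,"z":0.0,"yaw":-0.04,"fingers":1.0},
  {"x":0.0039,"y":0.0008,"z":0.0,"yaw":-0.06,"fingers":1.0},
  {"x":0.0052,"y":0.001,"z":0.0,"yaw":-0.08,"fingers":1.0},
  {"x":0.0066,"y":0.0012,"z":0.0,"yaw":-0.1,"fingers":1.0},
])

```text
time: 8.4
eef_pos: [0.6391, 0.0995, 0.0574]
tcp_rot: [0.732, 0.681, 0.0, 0.0]
contact_force: [0.1, -0.6, 0.3]
opening: 0.0
finger_force: 0.3
```

Request:
move_arm([
  {"x":0.0013,"y":0.0003,"z":0.0,"yaw":-0.02,"fingers":1.0},
  {"x":0.0026,"y":0.0005,"z":0.0,"yaw":-0.04,"fingers":1.0},
  {"x":0.0039,"y":0.0008,"z":0.0,"yaw":-0.06,"fingers":1.0},
  {"x":0.0052,"y":0.001,"z":0.0,"yaw":-0.08,"fingers":1.0},
  {"x":0.0066,"y":0.0012,"z":0.0,"yaw":-0.1,"fingers":1.0},
])

```text
time: 8.9
eef_pos: [0.6408, 0.106, 0.0573]
tcp_rot: [0.697, 0.717, 0.0, -0.0]
contact_force: [1.6, -0.5, 0.1]
opening: 0.003
finger_force: 0.3
```

Request:
move_arm([
  {"x":0.0013,"y":0.0003,"z":0.0,"yaw":-0.02,"fingers":1.0},
  {"x":0.0026,"y":0.0005,"z":0.0,"yaw":-0.04,"fingers":1.0},
  {"x":0.0039,"y":0.0008,"z":0.0,"yaw":-0.06,"fingers":1.0},
  {"x":0.0052,"y":0.001,"z":0.0,"yaw":-0.08,"fingers":1.0},
  {"x":0.0066,"y":0.0012,"z":0.0,"yaw":-0.1,"fingers":1.0},
])

```text
time: 9.4
eef_pos: [0.6418, 0.1126, 0.0573]
tcp_rot: [0.66, 0.751, 0.0, 0.0]
contact_force: [0.1, -1.2, -0.2]
opening: 0.001
finger_force: 0.3
```

```bash
python3 - <<'E'
from h import *
rep(-50.2+57.3); print(ctrl.get_state()["qpos"].round(2))
im=ctrl.read_camera("side")[:,:,::-1]; cv2.imwrite("pics/side4.png",im)
cv2.imwrite("pics/v5.png",cv2.resize(im[170:320,200:350],(600,600),interpolation=cv2.INTER_CUBIC))
E
```

```text
t 9.4 tcp [0.6418 0.1126 0.0573] psi 97.4 f [ 0.1 -1.2 -0.2] radial 64.9 tang -15.2 mm open 0.00 polar -6.1
[ 0.02  0.42  1.74  0.    0.98 -0.11]
```

View pics/v5.png

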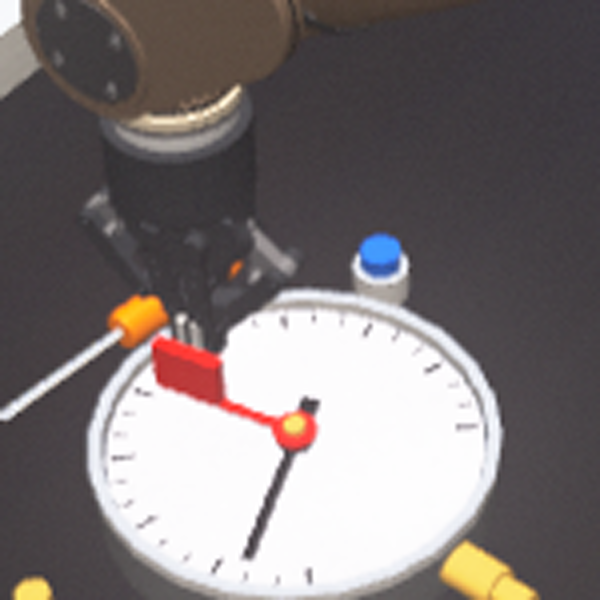

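The arc is tracking well: the hand is at about 7° and the gauge is unmoved. I'll continue.

Request:
move_arm([
  {"x":0.0013,"y":0.0003,"z":0.0,"yaw":-0.02,"fingers":1.0},
  {"x":0.0026,"y":0.0005,"z":0.0,"yaw":-0.04,"fingers":1.0},
  {"x":0.0039,"y":0.0008,"z":0.0,"yaw":-0.06,"fingers":1.0},
  {"x":0.0052,"y":0.001,"z":0.0,"yaw":-0.08,"fingers":1.0},
  {"x":0.0066,"y":0.0012,"z":0.0,"yaw":-0.1,"fingers":1.0},
])

```text
time: 9.95
eef_pos: [0.6421, 0.1193, 0.0573]
tcp_rot: [0.622, 0.783, 0.0, 0.0]
contact_force: [0.2, -0.1, 0.2]
opening: 0.002
finger_force: 0.3
```

Request:
move_arm([
  {"x":0.0013,"y":0.0003,"z":0.0,"yaw":-0.02,"fingers":1.0},
  {"x":0.0026,"y":0.0005,"z":0.0,"yaw":-0.04,"fingers":1.0},
  {"x":0.0039,"y":0.0008,"z":0.0,"yaw":-0.06,"fingers":1.0},
  {"x":0.0052,"y":0.001,"z":0.0,"yaw":-0.08,"fingers":1.0},
  {"x":0.0066,"y":0.0012,"z":0.0,"yaw":-0.1,"fingers":1.0},
])

```text
time: 10.45
eef_pos: [0.6418, 0.126, 0.0573]
tcp_rot: [0.582, 0.813, 0.0, 0.0]
contact_force: [0.8, -1.0, -0.1]
opening: 0.002
finger_force: 0.3
```

Request:
move_arm([
  {"x":0.0013,"y":0.0003,"z":0.0,"yaw":-0.02,"fingers":1.0},
  {"x":0.0026,"y":0.0005,"z":0.0,"yaw":-0.04,"fingers":1.0},
  {"x":0.0039,"y":0.0008,"z":0.0,"yaw":-0.06,"fingers":1.0},
  {"x":0.0052,"y":0.001,"z":0.0,"yaw":-0.08,"fingers":1.0},
  {"x":0.0066,"y":0.0012,"z":0.0,"yaw":-0.1,"fingers":1.0},
])

```text
time: 10.95
eef_pos: [0.6408, 0.1326, 0.0573]
tcp_rot: [0.541, 0.841, 0.0, 0.0]
contact_force: [0.9, 0.0, 0.7]
opening: -0.002
finger_force: 0.3
```

Request:
move_arm([
  {"x":0.0013,"y":0.0003,"z":0.0,"yaw":-0.02,"fingers":1.0},
  {"x":0.0026,"y":0.0005,"z":0.0,"yaw":-0.04,"fingers":1.0},
  {"x":0.0039,"y":0.0008,"z":0.0,"yaw":-0.06,"fingers":1.0},
  {"x":0.0052,"y":0.001,"z":0.0,"yaw":-0.08,"fingers":1.0},
  {"x":0.0066,"y":0.0012,"z":0.0,"yaw":-0.1,"fingers":1.0},
])

```text
time: 11.45
eef_pos: [0.6392, 0.1391, 0.0574]
tcp_rot: [0.498, 0.867, 0.0, 0.0]
contact_force: [0.5, -0.1, 0.4]
opening: -0.002
finger_force: 0.3
```

Request:
move_arm([
  {"x":0.0013,"y":0.0003,"z":0.0,"yaw":-0.02,"fingers":1.0},
  {"x":0.0026,"y":0.0005,"z":0.0,"yaw":-0.04,"fingers":1.0},
  {"x":0.0039,"y":0.0008,"z":0.0,"yaw":-0.06,"fingers":1.0},
  {"x":0.0052,"y":0.001,"z":0.0,"yaw":-0.08,"fingers":1.0},
  {"x":0.0066,"y":0.0012,"z":0.0,"yaw":-0.1,"fingers":1.0},
])

```text
time: 11.95
eef_pos: [0.6369, 0.1455, 0.0573]
tcp_rot: [0.454, 0.891, 0.0, 0.0]
contact_force: [0.9, 0.1, 0.7]
opening: -0.001
finger_force: 0.3
```

Request:
move_arm([
  {"x":0.0013,"y":0.0003,"z":0.0,"yaw":-0.02,"fingers":1.0},
  {"x":0.0026,"y":0.0005,"z":0.0,"yaw":-0.04,"fingers":1.0},
  {"x":0.0039,"y":0.0008,"z":0.0,"yaw":-0.06,"fingers":1.0},
  {"x":0.0052,"y":0.001,"z":0.0,"yaw":-0.08,"fingers":1.0},
  {"x":0.0066,"y":0.0012,"z":0.0,"yaw":-0.1,"fingers":1.0},
])

```text
time: 12.45
eef_pos: [0.6339, 0.1515, 0.0573]
tcp_rot: [0.409, 0.913, 0.0, 0.0]
contact_force: [0.2, -0.2, 0.0]
opening: -0.002
finger_force: 0.3
```

Request:
move_arm([
  {"x":0.0013,"y":0.0003,"z":0.0,"yaw":-0.02,"fingers":1.0},
  {"x":0.0026,"y":0.0005,"z":0.0,"yaw":-0.04,"fingers":1.0},
  {"x":0.0039,"y":0.0008,"z":0.0,"yaw":-0.06,"fingers":1.0},
  {"x":0.0052,"y":0.001,"z":0.0,"yaw":-0.08,"fingers":1.0},
  {"x":0.0066,"y":0.0012,"z":0.0,"yaw":-0.1,"fingers":1.0},
])

```text
time: 12.95
eef_pos: [0.6305, 0.1572, 0.0574]
tcp_rot: [0.363, 0.932, 0.0, 0.0]
contact_force: [0.8, -0.0, -0.8]
opening: -0.002
finger_force: 0.3
```

```bash
python3 - <<'E'
from h import *
rep(-50.2+57.3+40.1)
E
```

```text
t 12.9 tcp [0.6305 0.1572 0.0574] psi 137.5 f [ 0.8 -0.  -0.8] radial 64.9 tang -14.8 mm open -0.00 polar 34.3
```

Request:
move_arm([
  {"x":0.0013,"y":0.0003,"z":0.0,"yaw":-0.02,"fingers":1.0},
  {"x":0.0026,"y":0.0005,"z":0.0,"yaw":-0.04,"fingers":1.0},
  {"x":0.0039,"y":0.0008,"z":0.0,"yaw":-0.06,"fingers":1.0},
  {"x":0.0052,"y":0.001,"z":0.0,"yaw":-0.08,"fingers":1.0},
  {"x":0.0066,"y":0.0012,"z":0.0,"yaw":-0.1,"fingers":1.0},
])

```text
time: 13.45
eef_pos: [0.6264, 0.1626, 0.0573]
tcp_rot: [0.316, 0.949, 0.0, -0.0]
contact_force: [0.8, 0.5, 0.9]
opening: 0.005
finger_force: 0.3
```

Request:
move_arm([
  {"x":0.0013,"y":0.0003,"z":0.0,"yaw":-0.02,"fingers":1.0},
  {"x":0.0026,"y":0.0005,"z":0.0,"yaw":-0.04,"fingers":1.0},
  {"x":0.0039,"y":0.0008,"z":0.0,"yaw":-0.06,"fingers":1.0},
  {"x":0.0052,"y":0.001,"z":0.0,"yaw":-0.08,"fingers":1.0},
  {"x":0.0066,"y":0.0012,"z":0.0,"yaw":-0.1,"fingers":1.0},
])

```text
time: 13.95
eef_pos: [0.6218, 0.1675, 0.0573]
tcp_rot: [0.268, 0.963, 0.0, 0.0]
contact_force: [-0.3, 0.2, 0.5]
opening: 0.0
finger_force: 0.3
```

Request:
move_arm([
  {"x":0.0013,"y":0.0003,"z":0.0,"yaw":-0.02,"fingers":1.0},
  {"x":0.0026,"y":0.0005,"z":0.0,"yaw":-0.04,"fingers":1.0},
  {"x":0.0039,"y":0.0008,"z":0.0,"yaw":-0.06,"fingers":1.0},
  {"x":0.0052,"y":0.001,"z":0.0,"yaw":-0.08,"fingers":1.0},
  {"x":0.0066,"y":0.0012,"z":0.0,"yaw":-0.1,"fingers":1.0},
])

```text
time: 14.45
eef_pos: [0.6168, 0.1719, 0.0573]
tcp_rot: [0.219, 0.976, 0.0, 0.0]
contact_force: [0.9, -0.2, 0.2]
opening: 0.005
finger_force: 0.3
```

Request:
move_arm([
  {"x":0.0013,"y":0.0003,"z":0.0,"yaw":-0.02,"fingers":1.0},
  {"x":0.0026,"y":0.0005,"z":0.0,"yaw":-0.04,"fingers":1.0},
  {"x":0.0039,"y":0.0008,"z":0.0,"yaw":-0.06,"fingers":1.0},
  {"x":0.0052,"y":0.001,"z":0.0,"yaw":-0.08,"fingers":1.0},
  {"x":0.0066,"y":0.0012,"z":0.0,"yaw":-0.1,"fingers":1.0},
])

```text
time: 14.95
eef_pos: [0.6113, 0.1758, 0.0573]
tcp_rot: [0.17, 0.985, 0.0, 0.0]
contact_force: [1.5, 0.3, -0.7]
opening: 0.0
finger_force: 0.3
```

Request:
move_arm([
  {"x":0.0013,"y":0.0003,"z":0.0,"yaw":-0.02,"fingers":1.0},
  {"x":0.0026,"y":0.0005,"z":0.0,"yaw":-0.04,"fingers":1.0},
  {"x":0.0039,"y":0.0008,"z":0.0,"yaw":-0.06,"fingers":1.0},
  {"x":0.0052,"y":0.001,"z":0.0,"yaw":-0.08,"fingers":1.0},
  {"x":0.0066,"y":0.0012,"z":0.0,"yaw":-0.1,"fingers":1.0},
])

```text
time: 15.45
eef_pos: [0.6055, 0.1792, 0.0573]
tcp_rot: [0.121, 0.993, 0.0, 0.0]
contact_force: [0.8, 0.1, 0.5]
opening: 0.003
finger_force: 0.3
```

Request:
move_arm([
  {"x":0.0013,"y":0.0003,"z":0.0,"yaw":-0.02,"fingers":1.0},
  {"x":0.0026,"y":0.0005,"z":0.0,"yaw":-0.04,"fingers":1.0},
  {"x":0.0039,"y":0.0008,"z":0.0,"yaw":-0.06,"fingers":1.0},
  {"x":0.0052,"y":0.001,"z":0.0,"yaw":-0.08,"fingers":1.0},
  {"x":0.0066,"y":0.0012,"z":0.0,"yaw":-0.1,"fingers":1.0},
])

```text
time: 15.95
eef_pos: [0.5994, 0.1819, 0.0573]
tcp_rot: [0.071, 0.997, 0.0, 0.0]
contact_force: [0.4, 0.1, 0.1]
opening: 0.002
finger_force: 0.3
```

Request:
move_arm([
  {"x":0.0013,"y":0.0003,"z":0.0,"yaw":-0.02,"fingers":1.0},
  {"x":0.0026,"y":0.0005,"z":0.0,"yaw":-0.04,"fingers":1.0},
  {"x":0.0039,"y":0.0008,"z":0.0,"yaw":-0.06,"fingers":1.0},
  {"x":0.0052,"y":0.001,"z":0.0,"yaw":-0.08,"fingers":1.0},
  {"x":0.0066,"y":0.0012,"z":0.0,"yaw":-0.1,"fingers":1.0},
])

```text
time: 16.45
eef_pos: [0.593, 0.1841, 0.0573]
tcp_rot: [0.021, 1.0, 0.0, -0.0]
contact_force: [0.6, -0.4, 0.9]
opening: 0.001
finger_force: 0.3
```

Request:
move_arm([
  {"x":0.0013,"y":0.0003,"z":0.0,"yaw":-0.02,"fingers":1.0},
  {"x":0.0026,"y":0.0005,"z":0.0,"yaw":-0.04,"fingers":1.0},
  {"x":0.0039,"y":0.0008,"z":0.0,"yaw":-0.06,"fingers":1.0},
  {"x":0.0052,"y":0.001,"z":0.0,"yaw":-0.08,"fingers":1.0},
  {"x":0.0066,"y":0.0012,"z":0.0,"yaw":-0.1,"fingers":1.0},
])

```text
time: 16.95
eef_pos: [0.5865, 0.1855, 0.0573]
tcp_rot: [-0.029, 1.0, 0.0, -0.0]
contact_force: [0.9, 0.2, 1.1]
opening: -0.001
finger_force: 0.3
```

```bash
python3 - <<'E'
from h import *
rep(93.3)
im=ctrl.read_camera("side")[:,:,::-1].copy(); cv2.imwrite("pics/side5.png",im)
cv2.imwrite("pics/v6.png",np.hstack([cv2.resize(im[200:350,200:350],(400,400),interpolation=cv2.INTER_CUBIC),cv2.resize(rect("side",im,C,.0395,2),(400,400))]))
E
```

```text
t 16.9 tcp [0.5865 0.1855 0.0573] psi 183.3 f [0.9 0.2 1.1] radial 65.1 tang -14.7 mm open -0.00 polar 80.5
```

View pics/v6.png

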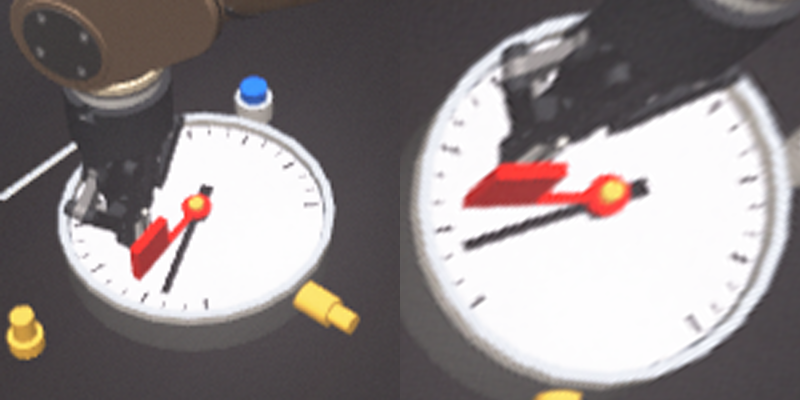

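The red hand is at about 93.5° and the black at about 108°. Two more arcs, then I'll measure.

Request:
move_arm([
  {"x":0.0013,"y":0.0003,"z":0.0,"yaw":-0.02,"fingers":1.0},
  {"x":0.0026,"y":0.0005,"z":0.0,"yaw":-0.04,"fingers":1.0},
  {"x":0.0039,"y":0.0008,"z":0.0,"yaw":-0.06,"fingers":1.0},
  {"x":0.0052,"y":0.001,"z":0.0,"yaw":-0.08,"fingers":1.0},
  {"x":0.0066,"y":0.0012,"z":0.0,"yaw":-0.1,"fingers":1.0},
])

```text
time: 17.5
eef_pos: [0.5798, 0.1864, 0.0573]
tcp_rot: [-0.079, 0.997, 0.0, -0.0]
contact_force: [0.3, 0.5, 0.6]
opening: 0.0
finger_force: 0.3
```

Request:
move_arm([
  {"x":0.0013,"y":0.0003,"z":0.0,"yaw":-0.02,"fingers":1.0},
  {"x":0.0026,"y":0.0005,"z":0.0,"yaw":-0.04,"fingers":1.0},
  {"x":0.0039,"y":0.0008,"z":0.0,"yaw":-0.06,"fingers":1.0},
  {"x":0.0052,"y":0.001,"z":0.0,"yaw":-0.08,"fingers":1.0},
  {"x":0.0066,"y":0.0012,"z":0.0,"yaw":-0.1,"fingers":1.0},
])

```text
time: 18.0
eef_pos: [0.5731, 0.1865, 0.0573]
tcp_rot: [-0.129, 0.992, 0.0, -0.0]
contact_force: [0.2, 0.7, -0.4]
opening: 0.001
finger_force: 0.3
```

```bash
python3 - <<'E'
from h import *
rep(105)
im=ctrl.read_camera("side")[:,:,::-1].copy(); cv2.imwrite("pics/side6.png",im)
ims={i:cv2.imread(f"pics/side{i}.png") for i in(1,5,6)}
def a(v): return np.degrees(np.arctan2(v[1],v[0]))
# black hand in the early side and top pictures by line fit, tip side and tail
for i in (1,5,6):
    print(i,"black",black("side",ims[i],C)[:4])
# red flat hand between hub and fin, and the hub centre, side view, plane z=.047
for i in(1,5,6):
    w=redm("side",ims[i],.047,C,.017,.042); h=redm("side",ims[i],.047,C,0,.012)
    v=cv2.fitLine((w*1000).astype(np.float32),cv2.DIST_HUBER,0,.01,.01).ravel()
    print(i,"red hand line",a(v[:2]),a(-v[:2]),"from C",a(w.mean(0)-C),"n",len(w),"hub",(h.mean(0)*1000).round(1))
# top: black hand thin: row of darkest pixels
t=cv2.imread("pics/top1.png"); g=cv2.cvtColor(rect("top",t,C0,.0405,S),cv2.COLOR_BGR2GRAY)
m=(g<150); ys,xs=np.nonzero(m); w=toW(np.c_[xs,ys]); d=w-C; R=np.hypot(*d.T); th=np.degrees(np.arctan2(d[:,1],d[:,0]))
k=(R>.03)&(R<.083)&(abs(th-108)<10); v=cv2.fitLine((w[k]*1000).astype(np.float32),cv2.DIST_HUBER,0,.01,.01).ravel(); print("top black",a(v[:2]),a(-v[:2]),"mean",a(w[k].mean(0)-C),k.sum())
E
```

```text
t 18.0 tcp [0.5731 0.1865 0.0573] psi 194.8 f [ 0.2  0.7 -0.4] radial 65.1 tang -15.0 mm open 0.00 polar 92.0
1 black (np.float32(108.21857), np.float64(-1.0264104594567485), np.float64(0.0858168179904149), np.int32(4286))
5 black (np.float32(-76.99169), np.float64(-57.99966198888901), np.float64(0.0859998619184938), np.int32(67888))
6 black (np.float32(-62.22533), np.float64(-44.16276887499462), np.float64(0.08599986191849376), np.int32(71095))
1 red hand line -49.30251 130.69748 from C -51.11432572938204 n 2189 hub [574.6 120.5]
5 red hand line 21.623486 -158.37651 from C 82.26758268814213 n 6041 hub [574.3 120.8]
6 red hand line 66.85941 -113.14057 from C 96.25523434853518 n 5866 hub [574.3 120.8]
top black -71.59856 108.401436 mean 108.23319159268412 3277
```

Request:
move_arm([
  {"x":0.0007,"y":0.0001,"z":0.0,"yaw":-0.01,"fingers":1.0},
  {"x":0.0013,"y":0.0003,"z":0.0,"yaw":-0.02,"fingers":1.0},
  {"x":0.002,"y":0.0004,"z":0.0,"yaw":-0.03,"fingers":1.0},
  {"x":0.0026,"y":0.0005,"z":0.0,"yaw":-0.04,"fingers":1.0},
  {"x":0.0026,"y":0.0005,"z":0.0,"yaw":-0.04,"fingers":1.0},
])

```text
time: 18.55
eef_pos: [0.5704, 0.1863, 0.0573]
tcp_rot: [-0.148, 0.989, -0.0, -0.0]
contact_force: [0.2, 0.9, -0.4]
opening: 0.007
finger_force: 0.1
```

```bash
python3 - <<'E'
from h import *
rep(107.1)
im=ctrl.read_camera("side")[:,:,::-1].copy(); cv2.imwrite("pics/side7.png",im)
A=rect("side",im,C,.047,S); B=rect("side",cv2.imread("pics/side1.png"),C,.0405,S)
# overlay true ray at 108.3 from the side view's hub centre, on plane .047
h=np.array([574.6,120.4])/1000
for I in(A,B):
  for ang in(104.8,108.3):
    e=h+.1*np.array([np.cos(np.radians(ang)),np.sin(np.radians(ang))])
    f=lambda p:(int((C[1]+.12-p[1])*4000),int((C[0]+.12-p[0])*4000))
    cv2.line(I,f(h),f(e),(0,200,0) if ang>105 else (255,0,0),1)
cv2.imwrite("pics/v7.png",np.hstack([I[350:750,50:450] for I in(A,B)]))
E
```

```text
t 18.6 tcp [0.5704 0.1863 0.0573] psi 197.0 f [ 0.2  0.9 -0.4] radial 65.1 tang -14.7 mm open 0.01 polar 94.3
```

View pics/v7.png

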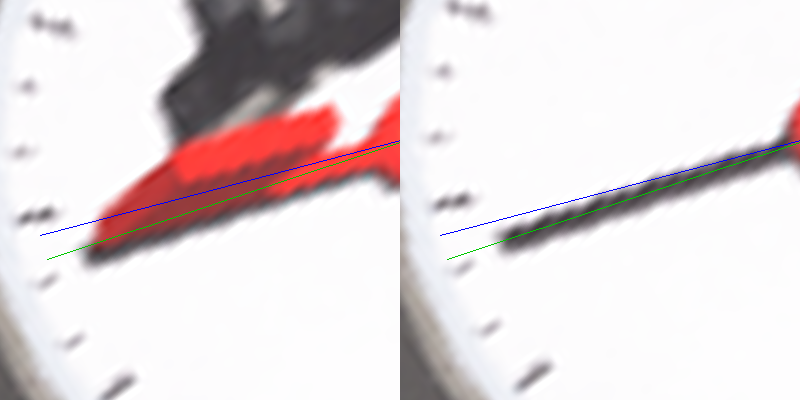

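The black hand peeks out only slightly below the red one, and the red hand is at about 107° against 108.3°. I'll push the last 0.02 rad, then draw back and lift.

Request:
move_arm([
  {"x":0.0004,"y":0.0001,"z":0.0,"yaw":-0.006,"fingers":1.0},
  {"x":0.0009,"y":0.0002,"z":0.0,"yaw":-0.013,"fingers":1.0},
  {"x":0.0013,"y":0.0003,"z":0.0,"yaw":-0.02,"fingers":1.0},
  {"x":0.0013,"y":0.0003,"z":0.0,"yaw":-0.02,"fingers":1.0},
])

```text
time: 19.0
eef_pos: [0.5692, 0.1862, 0.0573]
tcp_rot: [-0.158, 0.988, -0.0, -0.0]
contact_force: [0.6, 0.4, -0.3]
opening: 0.001
finger_force: 0.2
```

Request:
move_arm([
  {"x":-0.002,"y":0.0,"z":0.0,"yaw":0.0,"fingers":1.0},
  {"x":-0.006,"y":0.0,"z":0.0,"yaw":0.0,"fingers":1.0},
  {"x":-0.012,"y":0.0,"z":0.0,"yaw":0.0,"fingers":1.0},
  {"x":-0.02,"y":0.0,"z":0.0,"yaw":0.0,"fingers":1.0},
  {"x":-0.025,"y":0.0,"z":0.0,"yaw":0.0,"fingers":1.0},
])

```text
time: 19.5
eef_pos: [0.5941, 0.1942, 0.0575]
tcp_rot: [-0.157, 0.988, 0.0, 0.0]
contact_force: [-0.0, 0.3, 0.2]
opening: -0.001
finger_force: 0.0
```

Request:
move_arm([
  {"x":0.0,"y":0.0,"z":-0.02,"yaw":0.0,"fingers":1.0},
  {"x":0.0,"y":0.0,"z":-0.05,"yaw":0.0,"fingers":1.0},
  {"x":0.0,"y":0.0,"z":-0.09,"yaw":0.0,"fingers":1.0},
  {"x":0.0,"y":0.0,"z":-0.13,"yaw":0.0,"fingers":1.0},
  {"x":0.0,"y":0.0,"z":-0.16,"yaw":0.0,"fingers":1.0},
])

```text
time: 20.0
eef_pos: [0.5941, 0.1942, 0.2205]
tcp_rot: [-0.157, 0.988, 0.0, 0.002]
contact_force: [0.1, 1.4, -0.9]
opening: 0.0
finger_force: 0.0
```

Request:
move_arm([
  {"x":0.0,"y":-0.04,"z":0.0,"yaw":0.0,"fingers":1.0},
  {"x":0.0,"y":-0.085,"z":0.0,"yaw":0.0,"fingers":1.0},
  {"x":0.0,"y":-0.13,"z":0.0,"yaw":0.0,"fingers":1.0},
  {"x":0.0,"y":-0.175,"z":0.0,"yaw":0.0,"fingers":1.0},
  {"x":0.0,"y":-0.22,"z":0.0,"yaw":0.0,"fingers":1.0},
])

```text
time: 20.5
eef_pos: [0.6621, -0.0168, 0.2175]
tcp_rot: [-0.158, 0.988, -0.0, 0.0]
contact_force: [0.5, 0.2, -1.2]
opening: 0.004
finger_force: 0.0
```

Request:
move_arm([
  {"x":0.0,"y":-0.04,"z":0.0,"yaw":0.0,"fingers":1.0},
  {"x":0.0,"y":-0.08,"z":0.0,"yaw":0.0,"fingers":1.0},
  {"x":0.0,"y":-0.12,"z":0.0,"yaw":0.0,"fingers":1.0},
  {"x":0.0,"y":-0.15,"z":0.0,"yaw":0.0,"fingers":1.0},
  {"x":0.0,"y":-0.15,"z":0.0,"yaw":0.0,"fingers":1.0},
])

```text
time: 21.0
eef_pos: [0.7087, -0.1621, 0.2167]
tcp_rot: [-0.155, 0.988, -0.001, -0.0]
contact_force: [-1.9, 1.1, -0.4]
opening: 0.001
finger_force: 0.0
```

```bash
python3 - <<'E'
from h import *
rep(108)
im={}
for n in("top","side"):
    im[n]=ctrl.read_camera(n)[:,:,::-1].copy(); cv2.imwrite(f"pics/{n}9.png",im[n])
def a(v): return np.degrees(np.arctan2(v[1],v[0]))
for z in(.047,.077):
    w=redm("top",im["top"],z,C,.05,.1); v=cv2.fitLine((w*1000).astype(np.float32),cv2.DIST_HUBER,0,.01,.01).ravel(); print(z,a(v[:2]),a(-v[:2]),a(w.mean(0)-C))
A=rect("top",im["top"],C,.047,S); B=rect("side",im["side"],C,.047,S)
for I,h in((A,np.array([.576,.1194])),(B,np.array([.5746,.1204]))):
  for ang in(108.3,):
    e=h+.1*np.array([np.cos(np.radians(ang)),np.sin(np.radians(ang))])
    f=lambda p:(int((C[1]+.12-p[1])*4000),int((C[0]+.12-p[0])*4000))
    cv2.line(I,f(h),f(e),(0,200,0),1)
cv2.imwrite("pics/v8.png",np.vstack([np.hstack([I[400:700,50:450] for I in(A,B)]),np.hstack([cv2.resize(im[n][y:y+150,175:375],(400,300)) for n,y in(("top",160),("side",200))])]))
E
```

```text
t 21.0 tcp [ 0.7087 -0.1621  0.2167] psi 197.9 f [-1.9  1.1 -0.4] radial -309.2 tang -39.6 mm open 0.00 polar -64.7
0.047 -73.61325 106.386734 104.46226295147325
0.077 -74.220276 105.77972 109.05415934040732
```

View pics/v8.png

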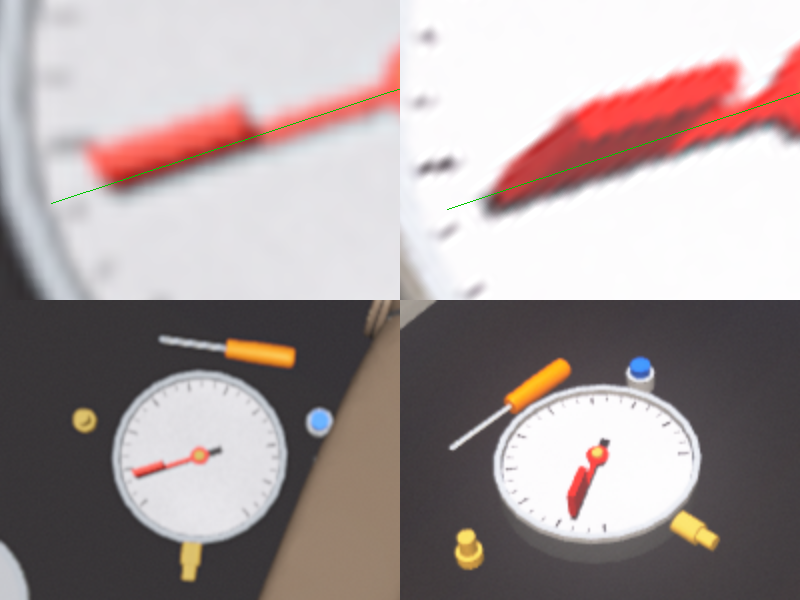

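```bash
python3 - <<'E'
from h import *
a=lambda v:np.degrees(np.arctan2(v[1],v[0]))
for n in("top","side"):
    im=cv2.imread(f"pics/{n}9.png"); h=redm(n,im,.049,C,0,.011).mean(0)
    i1=cv2.imread(f"pics/{n}1.png")
    # flat hand between hub and fin (top) ; red/dark split hub->tip
    for lab,I in(("now",im),("start",i1)):
        w=redm(n,I,.047,C,.018,.038); v=cv2.fitLine((w*1000).astype(np.float32),cv2.DIST_HUBER,0,.01,.01).ravel()
        print(n,lab,"line %.1f %.1f"%(a(v[:2]),a(-v[:2])),"C %.1f hub %.1f"%(a(w.mean(0)-C),a(w.mean(0)-h)),len(w))
    # dark line: tail at z .0405, dark pixels within 31 mm opposite side, both times
    for lab,I in(("now",im),("start",i1)):
        g=cv2.cvtColor(rect(n,I,C0,.0405,S),cv2.COLOR_BGR2GRAY); ys,xs=np.nonzero(g<110); w=toW(np.c_[xs,ys]); d=w-C; R=np.hypot(*d.T); t=(np.degrees(np.arctan2(d[:,1],d[:,0]))+71.7)
        k=(R>.016)&(R<.031)&(abs(t)<25); print("  tail",lab,a(w[k].mean(0)-C)+180,k.sum())
E
```

```text
top now line -72.4 107.6 C 108.1 hub 107.2 1393
top start line -45.9 134.1 C -51.2 hub -50.2 1444
  tail now 108.66877614888418 853
  tail start 109.25941648104929 910
side now line 63.8 -116.2 C 100.7 hub 98.9 4440
side start line -48.9 131.1 C -51.1 hub -50.6 1726
  tail now 105.51058621292957 1148
  tail start 105.62998169530889 1185
```

```bash
python3 -c "
from plant import ctrl
print(ctrl.sign_off())"
```

```text
the job is handed in; nothing more can be done
None
```

The red hand now sits at about 107.7° in the world frame against 108.3° for the black hand, within about 1°. In the last pictures the black hand and gauge looked undisturbed, the arm was drawn clear, and I handed the job in at about 21 s; no verdict came back.

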